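# Close the till and raise the customer display over the eggs

### The job

Get the egg stall's till ready for the next customer: first push the open cash drawer fully home until it seats at its catch. Then grip the handgrip on top of the customer display's post so that its yellow release button is squeezed in, and pull the display up past the first stop to the second, topmost stop. Finish while holding it up there at the stop with the button still squeezed, so that I can check from the front that it reads over the eggs, and leave the egg trays, the calculator and the coin dish where they are.

Things in the scene. Friction and masses are not known exactly. Their poses are not given: they have to be found in the camera images.
- till: Dark grey steel cash drawer case, 330 deep (along its x), 300 wide (y), 90 high, fixed on the counter. Origin: middle of the front edge of its underside, on the counter; its x axis points from the open front into the case, away from the cashier's side, z up. It stands on the left or the right, the display post on the other side.
- drawer_front (a point): Centre of the outer face of the cash drawer's front panel (296 wide, 74 high, 14 thick, its underside 9 above the counter; this point is 46 above the counter; a small round lock stands out 4 here). Axes as the till's: pushing along +x shuts the drawer. With the drawer home this point lies 14 in front (-x) of the till's origin.
- cash_drawer (a joint): How far the cash drawer stands open, in m: 0 fully home, starts 0.05 to 0.10 open. It slides with about 2 N of friction; a sprung roller catch resists with about 5 N more from 15 mm to 6 mm short of home, then draws the drawer in and holds it at 0 against a firm stop.
- display_post: Customer display on a telescoping post, fixed on the counter: round grey foot 170 across, upright aluminium tube 40 across with a black collar (52 across) whose top is 142 above the counter; in it slides a steel tube that carries the display (screen housing 190 wide, 100 high, 22 thick, in front, on the +x side) and on top of all the handgrip. Origin: middle of the foot's underside, on the counter; x points the way the screen faces, z up.
- grip (a point): Centre of the black handgrip at the very top of the post, an upright block 34 (along its x) by 30 (along its y) by 56 high, free on both y sides and above; the screen's top edge lies about 28 below this point and in front (+x). Axes as the post's. It is 200 above the counter with the display down and 300 at the second stop. Grip it across its y axis, so that one finger presses the yellow button.
- button_face (a point): Centre of the outer face of the yellow release button, 18 wide and 30 high, on the +y side of the handgrip at the height of its centre; when not pressed it stands 6 proud (this face is 21 from the grip's centre, so grip and button together are 36 across).
- release_button (a joint): How far the release button is pressed in, in m: 0 out, 0.005 fully in. About 2.5 N starts it and 5.5 N presses it fully. The post is locked while it is out and free once it is pressed in more than 0.0035; let go, it springs out and locks the post again at the next stop.
- display_mast (a joint): How far the display is raised, in m: 0 down (start, locked), 0.05 first stop (only felt if the button is let go there), 0.10 second stop, which is also the firm end of travel. A red ring on the steel tube comes out of the collar at each stop. The moving part weighs about 0.45 kg (0.35 to 0.6) and slides with about 2 N of friction.
- egg_trays_edge (a point): Stack of three pulp trays of pale blue-green eggs, 300 by 252, 170 high to the tops of the eggs, standing on the counter close in front of the screen (+x side of the post). This point: middle of the bottom edge that is nearest the post; x points away from the post, into the stack. Not to be disturbed.
- calculator: Flat pocket calculator, 128 by 74, 19 high, lying on the counter between till and post. Origin: middle of its underside. Not to be disturbed.
- coin_dish: Shallow steel dish, 104 across, 28 high, standing on the till's case its near rim at least 75 behind the front edge. Origin: middle of its underside. Not to be disturbed.
Not all that is in view belongs to the job. There is more than one size of the display_post; the one meant has the size given above.

How it is judged:
By the outcome, as a careful person would: the job done as asked, in the order asked, and still so for the second after the job is handed in, while the arm keeps its last pose, push and grip.
It also fails if it takes over 51 s, if anything falls off the work surface, if the arm or the gripper's body presses on something with over 40 N, if the wrist force passes 120 N, or if a joint passes its speed limit or range.

### The arm

A 7-joint arm with a two-finger parallel gripper is mounted at the origin on the work surface. World frame = base frame: x ahead of the robot, y to its left, z up, the work surface at z = 0. Lengths are in m, angles in rad, forces in N, time in s.
With the tool pointing down it reaches from about 0.425 to 0.925 m from the base axis. Payload 6.8 kg.
Tool frame: the origin (TCP) lies on the centre line of the jaws, within the pads' length; the fingertips stand 19 mm ahead of it and the grasp point (between the pads) is the TCP (bot.tcp_to_tips is the distance from the TCP to the fingertips, in m); x points along the fingers, y is the direction in which the jaws open and shut, and the axes are right-handed (so a half turn about x gives the same grasp; the last joint's range is limited). The gripper opens to 85 mm and grips with 20 to 120 N. Pads are 22 mm wide; open, the fingers measure 114 mm over their backs; the gripper's body (76 mm by 85 mm) begins 54 mm behind the grasp point. The pads swing forward as they close: fully open they stand 13 mm farther back than shut.
Start: joints at [-1.218, 0.477, 0.022, 1.555, -0.011, 1.109, -0.083], TCP at [0.3, 0.605, 0.25] pointing down, gripper open.
Joint ranges: [-2.96, 2.96], [-0.34, 2.1], [-1.41, 1.46], [0.24, 2.44], [-1.37, 4.51], [0.17, 1.92], [-2.96, 2.96]. Speed limits (rad/s): [2.39, 2.39, 3.14, 3.14, 3.14, 3.14, 3.14].

### API

Orientations are given as a unit quaternion [w, x, y, z].
In Python, from station import status, eyes, bot gives the robot as it stands.
- The arm moves only by the tool apply_moves, never from a script. Its arguments are lists of equal length, an entry for each row: "travel": the shift along the tool's x, y, z in cm, a list of three; "turn": the turn, a rotation vector about the tool's x, y, z in rad, a list of three; "grip": the closure, from 0 (fully open) to 1 (shut). In form: {"travel": [[tx, ty, tz], ...], "turn": [[wx, wy, wz], ...], "grip": [grip, ...]}. A call has 1 to 8 rows; each row shifts and turns the pose as measured when the row begins, along the tool's axes as they then stand; what a row does not reach is not made up. A row lasts 1/12 s, in which the tool goes at most 41.7 mm and 7.16 degrees, less where a joint would pass 70% of its speed; a pose out of reach is approached as far as the arm can. A call is refused whole if a number of a shift passes 4.17 or a number of a turn 0.125, either way. A call with a gripper value outside its range is refused whole. The fingers move at their own pace and stop on an object; "newtons" is the grip in N (left out, the last holds). Time passes only in rows, so rows that do not move let the fingers close. It gives the time, the measured TCP pose, the force and the opening at its end, in the units of the state.
- status.get_obs(): the state, without advancing time (a new reading comes with each control period).
- eyes.read_camera(name): name is "scene" or "top" or "wrist"; returns the picture (420x560x3 uint8, red, green, blue); there is no depth.
- eyes.calibration(name): a dict with "intrinsics" (3x3 intrinsics, pixels), "xyz" and "attitude" of the camera in the world; the wrist camera has in their place "T_tool_cam" (4x4, takes a point from camera to tool coordinates, whose origin is the TCP and whose axes are the tool frame's). Camera axes: x right, y down, z forward; pixel columns grow to the right and rows downward; lengths in m; the calibration is good to about 2 mm. A picture is of the moment at which its call begins: read the wrist's pose just before it. calibration takes no time and is no camera call.
- bot.hand_in(): hands the job in, once; it reports no verdict.
Trained networks look in the newest picture that a camera, given by its name, has taken for a name from the list of things; names that differ only in an ending like _2 or _b are one class to them, and where a whole thing is asked for, a point or a joint stands for the part that bears it (a point fixed in the world has none). Each returns a list of dicts, best first, with "score" (0 to 1); they miss things now and then, are a little off and sometimes report something else, mostly with a low value. They report only what shows in the picture. A call takes as long as a camera call. They do not tell look-alikes from the thing itself.
- eyes.masks_of(thing, camera): "region" (420x560 bool, what is visible of it) and "rect" ([left, top, right, bottom] in pixels, round what is visible of it).
The state is a dict: "t": time; "q": joint angles; "joint_vel": joint speeds; "joint_torque": joint torques, N m; "eef_pos": TCP position; "tool_rot": TCP orientation; "contact_force": force on the tool from outside, world axes, zero at the start; "torque": the same for the moment, N m; "gripper_width": opening from 0.0 (shut) to 1.0 (fully open).
Only numpy, scipy, OpenCV 4.12 (cv2) and the standard library are available. Lean on these libraries where they do the work, as an engineer would, in place of code of your own. Each camera call takes 0.05 s, during which the arm holds its last target. There are 200 camera calls.

## Working session

There is one attempt and no reset: what is moved stays moved. The work goes in short steps, Python scripts to look and compute and a tool call to move; the robot and the scene stay as the last step left them, time stands still between calls to the robot, and variables do not carry over. Pictures are saved under pics/ and viewed, about 8 in all and at most 12, crops included, and the job is handed in when it is done.

Besides the shell and the picture viewer there is one more tool, called after "Request:" by a JSON object that holds its "api" and its "payload", one argument or row to a line. apply_moves: Moves the arm, as the interface text tells. Its arguments: {"type":"object","properties":{"travel":{"type":"array"},"turn":{"type":"array"},"grip":{"type":"array"},"newtons":{"type":"number"}},"required":["travel","turn","grip"]}

```bash
mkdir -p pics; ls
python3 - <<'E'
from station import status, eyes, bot
import cv2,numpy as np
for c in ["scene","top"]:
    im=eyes.read_camera(c); cv2.imwrite(f"pics/{c}0.png",im[:,:,::-1])
    k=eyes.calibration(c); print(c,np.round(k["intrinsics"],1).tolist(),k["xyz"],k["attitude"])
    for n in ["till","drawer_front","display_post","grip","button_face","egg_trays_edge","calculator","coin_dish"]:
        for r in eyes.masks_of(n,c): print(n,round(r["score"],2),r["rect"],int(r["region"].sum()))
print(eyes.calibration("wrist"),status.get_obs())
E
```

```text
pics
scene [[430.7, 0.0, 284.0], [0.0, 430.7, 216.2], [0.0, 0.0, 1.0]] [0.90120001 0.46997091 1.03611123] [-0.09795324  0.35377625  0.89611233 -0.24945987]
till 0.72 [84.0, 101.0, 270.2, 251.6] 14041
drawer_front 0.9 [194.3, 99.4, 268.4, 178.2] 2167
drawer_front 0.73 [145.6, 134.3, 184.1, 162.4] 857
display_post 0.88 [372.3, 327.0, 423.1, 391.8] 2297
display_post 0.82 [290.6, 236.9, 361.6, 322.2] 4193
display_post 0.49 [149.2, 248.5, 324.6, 420.0] 17395
grip 0.86 [291.7, 239.2, 345.8, 323.5] 2646
grip 0.74 [388.6, 223.3, 429.2, 272.3] 1263
grip 0.7 [370.7, 326.0, 420.6, 392.7] 1447
button_face 0.44 [337.5, 253.0, 347.0, 264.2] 56
egg_trays_edge 0.6 [149.7, 247.2, 323.9, 418.6] 17557
calculator 0.8 [255.7, 193.5, 311.5, 231.9] 1116
calculator 0.53 [293.0, 233.8, 349.4, 322.6] 2698
calculator 0.39 [147.3, 131.9, 181.9, 161.5] 846
coin_dish 0.81 [144.6, 134.3, 182.6, 164.1] 843
coin_dish 0.3 [294.4, 233.2, 345.9, 321.1] 2673
top [[473.2, 0.0, 276.2], [0.0, 473.2, 209.0], [0.0, 0.0, 1.0]] [0.26687243 0.04750529 1.46522099] [-0.06831363  0.70427239 -0.70364665  0.0649233 ]
till 0.91 [339.
[... 1073 characters left out ...]
.00000000e+00]])} {'t': 0.9, 'q': array([-1.21811246,  0.47693815,  0.02243268,  1.55538735, -0.01150868,
        1.10929237, -0.08311697]), 'joint_vel': array([-0.00048076,  0.0011191 , -0.00050258,  0.00044563,  0.00023419,
        0.00098017,  0.00110233]), 'joint_torque': array([ 4.50469370e-04, -5.96314681e+01,  1.60741400e+00, -2.81545633e+01,
        1.27666426e-02,  1.43722256e-03,  7.57738746e-06]), 'eef_pos': array([0.30016052, 0.60462088, 0.2503554 ]), 'tool_rot': array([ 0.68841978,  0.16153536,  0.68841453, -0.16146197]), 'contact_force': array([-0.00388053, -0.90378411, -0.75358352]), 'torque': array([-0.01082624, -0.01630052,  0.04361693]), 'gripper_width': 0.9995180699884534}
```

View pics/scene0.png

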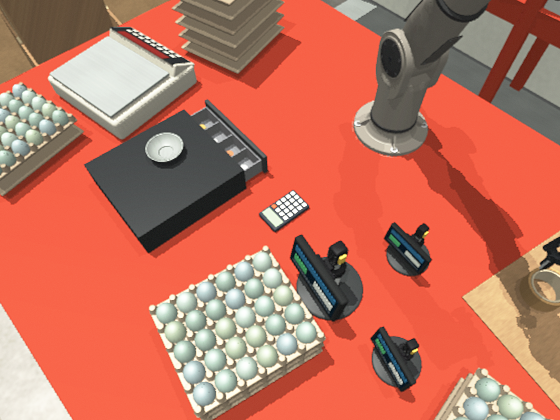

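View pics/top0.png

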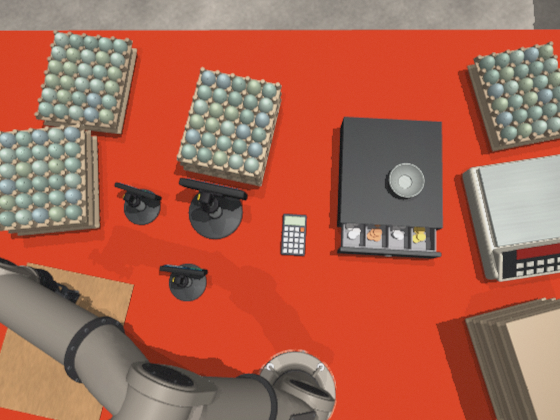

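The scene view shows the till with its drawer open at (235,140), the large display post at (330,280) right by the egg trays, and two smaller look-alike posts. In the top view the large post's foot is at (216,213) and the drawer panel is at (390,253). I'll zoom in on both.

```bash
cat > h.py <<'E'
import numpy as np, cv2
from scipy.spatial.transform import Rotation as R
from station import status, eyes, bot
def rot(q): return R.from_quat([q[1],q[2],q[3],q[0]])
def cam(c):
    k=eyes.calibration(c)
    if c=="wrist":
        o=status.get_obs(); T=k["T_tool_cam"]; r=rot(o["tool_rot"]).as_matrix()
        return k["intrinsics"], r@T[:3,:3], r@T[:3,3]+o["eef_pos"]
    return k["intrinsics"],rot(k["attitude"]).as_matrix(),k["xyz"]
def at_z(c,uv,z,C=None):
    K,r,p=C or cam(c); uv=np.atleast_2d(uv).astype(float)
    d=(r@np.linalg.inv(K)@np.c_[uv,np.ones(len(uv))].T).T
    return p+d*((z-p[2])/d[:,2])[:,None]
def proj(c,X,C=None):
    K,r,p=C or cam(c); a=(K@r.T@(np.atleast_2d(X)-p).T).T
    return a[:,:2]/a[:,2:]
E
python3 - <<'E'
from h import *
im=cv2.imread("pics/top0.png"); s=cv2.imread("pics/scene0.png")
z=lambda i,x,y,w,h:cv2.resize(i[y:y+h,x:x+w],(400,300),interpolation=cv2.INTER_CUBIC)
o=np.vstack([np.hstack([z(im,170,165,100,75),z(im,330,170,120,90)]),np.hstack([z(s,270,225,120,90),z(s,180,90,120,90)])])
cv2.imwrite("pics/crop0.png",o)
print(at_z("top",[[295,385]],0))
print("post foot",at_z("top",[[216,213]],.015), "panel top ends",at_z("top",[[341,254],[437,255]],.083),"till top front",at_z("top",[[340,224],[441,227],[345,118],[441,122]],.09))
for n,c in [("egg_trays_edge","top"),("calculator","top"),("coin_dish","top")]:
    m=eyes.read_camera(c) if n[0]=="e" else None
    r=eyes.masks_of(n,c)
    if r: b=cv2.boxPoints(cv2.minAreaRect(np.argwhere(r[0]["region"])[:,::-1].astype(np.float32))); print(n,at_z(c,b,{"e":.17,"c":.02}[n[0]]).round(3).tolist())
E
```

```text
[[ 0.01940968 -0.0012245   0.        ]]
post foot [[0.53102848 0.24235555 0.015     ]] panel top ends [[ 0.39717959 -0.13492989  0.083     ]
 [ 0.39451408 -0.41451479  0.083     ]] till top front [[ 0.48468171 -0.13321401  0.09      ]
 [ 0.47595366 -0.42899992  0.09      ]
 [ 0.81392695 -0.15643138  0.09      ]
 [ 0.80082963 -0.4497534   0.09      ]]
egg_trays_edge [[0.635, 0.344, 0.17], [0.954, 0.285, 0.17], [0.888, 0.028, 0.17], [0.575, 0.098, 0.17]]
calculator [[0.404, 0.042, 0.02], [0.532, 0.032, 0.02], [0.526, -0.042, 0.02], [0.398, -0.031, 0.02]]
coin_dish [[0.691, -0.305, 0.02], [0.691, -0.413, 0.02], [0.588, -0.407, 0.02], [0.588, -0.301, 0.02]]
```

View pics/crop0.png

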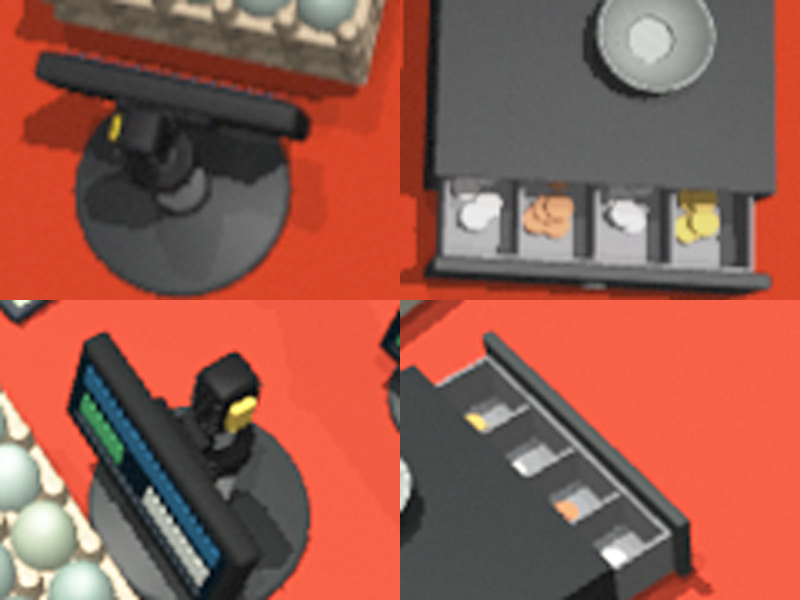

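The crops show the button on the post's left (+y) side and the handgrip top at about top pixel (206,199). The drawer panel's top edge runs from (340,252) to (441,256). Next I compute poses and the first transit.

Run:
```python
from h import *
T=lambda x,y,z:at_z("top",[[x,y]],z)[0]
a=T(339.6,252.5,.083);b=T(441,256.4,.083); print("panel",a,b,(a+b)/2,"yaw",np.arctan2(a[0]-b[0],b[1]-a[1])+0, np.linalg.norm(a-b))
# crop1 scale 4
l=T(170+38/4,165+62/4,.172); r=T(170+303/4,165+120/4,.172); d=l-r; print("screen",l,r,"len",np.linalg.norm(d),"post yaw",np.arctan2(-d[0],d[1]))
print("grip top",T(170+146/4,165+133/4,.228),"btn",T(170+115/4,165+128/4,.205),"foot",T(170+184/4,165+190/4,.012))
o=status.get_obs(); print(o["eef_pos"],rot(o["tool_rot"]).as_matrix().round(3))
```

```text
panel [ 0.40155659 -0.13095019  0.083     ] [ 0.39044784 -0.42589517  0.083     ] [ 0.39600221 -0.27842268  0.083     ] yaw 3.103946670145884 0.2951541098988732
screen [0.59545203 0.32650862 0.172     ] [0.55367936 0.13923204 0.172     ] len 0.19187879682531878 post yaw -0.21946084523772635
grip top [0.53232703 0.24017961 0.228     ] btn [0.5407399 0.265009  0.205    ] foot [0.53316257 0.24279867 0.012     ]
[0.30015376 0.60460727 0.25030852] [[ 0.     0.445  0.896]
 [ 0.     0.896 -0.445]
 [-1.     0.     0.   ]]
```

Request:
{"api": "apply_moves", "payload": {
  "travel": [
    [-4,0,0],
    [-4,0,0],
    [-3,-1,1],
    [0,-3,2.5],
    [0,-3,2.5],
    [0,-3,2.5],
    [0,-3,2.5],
    [0,-3,2.5]
  ],
  "turn": [
    [-0.12,0,0],
    [-0.12,0,0],
    [0,0,0],
    [0,0,0],
    [0,0,0],
    [0,0,0],
    [0,0,0],
    [0,0,0]
  ],
  "grip": [0,0,0,0,0,0,0,0]
}}

```text
t: 1.77
eef_pos: [0.3945, 0.4235, 0.364]
tool_rot: [0.703, 0.067, 0.705, -0.066]
contact_force: [1.0, 0.3, 0.1]
gripper_width: 1.001
```

Request:
{"api": "apply_moves", "payload": {
  "travel": [
    [0,-3,2.5],
    [0,-3,2.5],
    [0,-3,2.5],
    [0,-3,2.5],
    [0,-3,2],
    [0,-2,1],
    [0,0,0]
  ],
  "turn": [
    [0,0,0],
    [0,0,0],
    [0,0,0],
    [0,0,0],
    [0,0,0],
    [0,0,0],
    [0,0,0]
  ],
  "grip": [0,0,0,0,0,0,0]
}}

```text
t: 2.35
eef_pos: [0.4979, 0.2115, 0.3655]
tool_rot: [0.704, 0.072, 0.703, -0.07]
contact_force: [-0.5, -0.5, -0.4]
gripper_width: 1.0
```

Run:
```python
from h import *
C=cam("wrist"); im=eyes.read_camera("wrist")[:,:,::-1].copy()
cv2.imwrite("pics/w0.png",im)
for n in ["grip","button_face"]:
    for r in eyes.masks_of(n,"wrist")[:3]: print(n,round(r["score"],2),r["rect"])
o=status.get_obs();print(o["eef_pos"],rot(o["tool_rot"]).as_matrix().round(3).tolist())
# predicted corners of grip top and button
g=np.array([.532,.241]);y=-.219;ex=np.array([np.cos(y),np.sin(y)]);ey=np.array([-ex[1],ex[0]])
P=[[*(g+a*ex+b*ey),.228] for a,b in [(.017,.015),(.017,-.015),(-.017,-.015),(-.017,.015)]]+[[*(g+.021*ey),.2]]
print(proj("wrist",P,C).round(1).tolist())
```

```text
grip 0.83 [294.7, 0.0, 421.8, 35.7]
grip 0.56 [430.5, 161.0, 560.0, 206.0]
button_face 0.59 [340.9, 215.8, 351.4, 238.8]
button_face 0.53 [228.1, 118.5, 405.5, 260.2]
[0.49563729 0.2182346  0.36523067] [[0.001, 0.192, 0.981], [0.005, 0.981, -0.192], [-1.0, 0.005, -0.0]]
[[336.8, 248.2], [302.5, 247.7], [304.1, 211.0], [339.8, 211.6], [339.5, 218.7]]
```

View pics/w0.png

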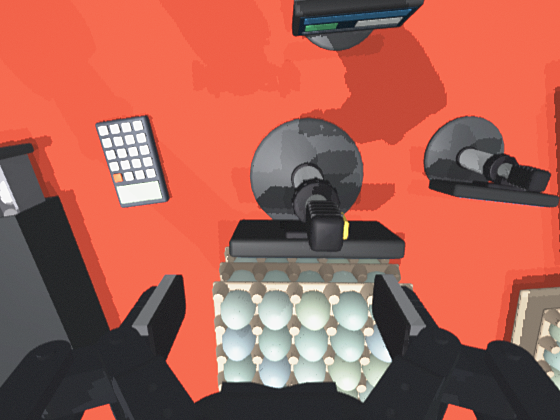

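The wrist view shows the grip top at px (308–343, 217–250), about 4 mm beyond my estimate in x and in y. The button is on the right (+y) at (346,230) and the yaw is nearly aligned with the tool. Now the drawer comes first.

Request:
{"api": "apply_moves", "payload": {
  "travel": [
    [0,-3.9,0],
    [0,-4,0],
    [0,-4,0],
    [0,-4,0],
    [0,-4,0],
    [0,-4,0],
    [0,-4,0],
    [0,-4,0]
  ],
  "turn": [
    [-0.08,0,0],
    [-0.08,0,0],
    [0,0,0],
    [0,0,0],
    [0,0,0],
    [0,0,0],
    [0,0,0],
    [0,0,0]
  ],
  "grip": [1,1,1,1,1,1,1,1]
}}

```text
t: 3.17
eef_pos: [0.4814, -0.0815, 0.3616]
tool_rot: [0.707, -0.005, 0.707, 0.014]
contact_force: [1.7, 0.3, -0.4]
gripper_width: -0.002
```

Request:
{"api": "apply_moves", "payload": {
  "travel": [
    [0,-4,-1],
    [0,-4,-1],
    [0,-4,-1],
    [0,-4,-1],
    [1,-2.5,-2.5],
    [2,-1,-3],
    [2,0,-3],
    [0,0,0]
  ],
  "turn": [
    [0,0,0],
    [0,0,0],
    [0,0,0],
    [0,0,0],
    [0,0,0],
    [0,0,0],
    [0,0,0],
    [0,0,0]
  ],
  "grip": [1,1,1,1,1,1,1,1]
}}

```text
t: 3.83
eef_pos: [0.3661, -0.2836, 0.3076]
tool_rot: [0.709, -0.013, 0.705, 0.02]
contact_force: [-0.1, 0.5, 0.5]
gripper_width: 0.0
```

Request:
{"api": "apply_moves", "payload": {
  "travel": [
    [4,0,-0.5],
    [4,0,-0.5],
    [4,0,0],
    [4,0,0],
    [4,0,0],
    [3,0,0],
    [0,0,0]
  ],
  "turn": [
    [0.085,0,0],
    [0,0,0],
    [0,0,0],
    [0,0,0],
    [0,0,0],
    [0,0,0],
    [0,0,0]
  ],
  "grip": [1,1,1,1,1,1,1]
}}

```text
t: 4.42
eef_pos: [0.3719, -0.2717, 0.0749]
tool_rot: [0.714, 0.011, 0.7, -0.003]
contact_force: [0.1, 0.9, -0.3]
gripper_width: -0.002
```

Run:
```python
from h import *
im=eyes.read_camera("scene")[:,:,::-1]
cv2.imwrite("pics/s1.png",cv2.resize(im[60:240,130:370],(720,540),interpolation=cv2.INTER_CUBIC))
o=status.get_obs();print(o["eef_pos"],rot(o["tool_rot"]).as_matrix().round(3).tolist())
```

```text
[ 0.37276596 -0.2722848   0.0769907 ] [[0.021, 0.02, 1.0], [0.011, 1.0, -0.02], [-1.0, 0.011, 0.021]]
```

View pics/s1.png

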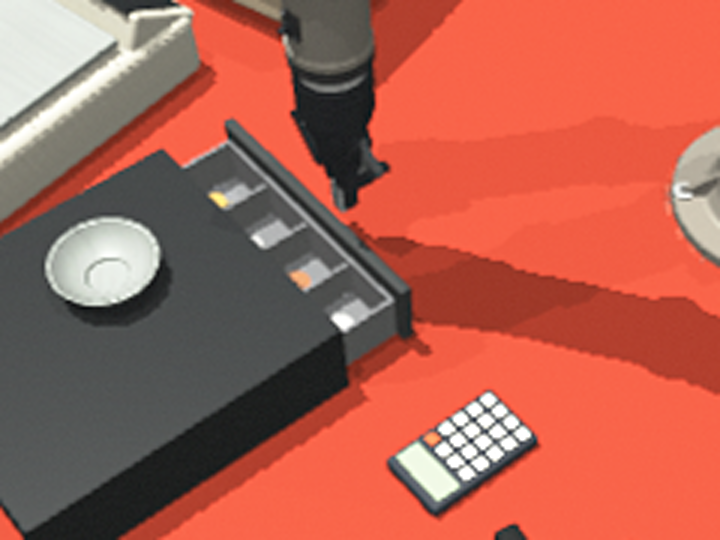

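Request:
{"api": "apply_moves", "payload": {
  "travel": [
    [1.6,0,-0.2],
    [0,0,0],
    [0,0,1],
    [0,0,1],
    [0,0,1],
    [0,0,1]
  ],
  "turn": [
    [0,0,0],
    [0,0,0],
    [0,0,0],
    [0,0,0],
    [0,0,0],
    [0,0,0]
  ],
  "grip": [1,1,1,1,1,1]
}}

```text
t: 4.97
eef_pos: [0.4171, -0.2709, 0.0692]
tool_rot: [0.716, 0.01, 0.698, -0.001]
contact_force: [-2.8, -0.6, -3.0]
gripper_width: 0.003
```

Request:
{"api": "apply_moves", "payload": {
  "travel": [
    [0,0,1],
    [0,0,1],
    [0,0,1],
    [0,0,0.8]
  ],
  "turn": [
    [0,0,0],
    [0,0,0],
    [0,0,0],
    [0,0,0]
  ],
  "grip": [1,1,1,1]
}}

```text
t: 5.3
eef_pos: [0.4566, -0.2719, 0.0712]
tool_rot: [0.714, 0.01, 0.7, -0.001]
contact_force: [-6.8, -1.0, -0.1]
gripper_width: -0.001
```

Request:
{"api": "apply_moves", "payload": {
  "travel": [
    [0.5,0,0.6],
    [0,0,0.6],
    [0,0,0.6]
  ],
  "turn": [
    [0,0,0],
    [0,0,0],
    [0,0,0]
  ],
  "grip": [1,1,1]
}}

```text
t: 5.55
eef_pos: [0.4583, -0.2728, 0.0646]
tool_rot: [0.703, 0.017, 0.711, -0.0]
contact_force: [-21.6, 1.1, 14.8]
gripper_width: -0.001
```

Request:
{"api": "apply_moves", "payload": {
  "travel": [
    [0,0,0.5],
    [0,0,0.5],
    [0,0,0.5]
  ],
  "turn": [
    [0,0,0],
    [0,0,0],
    [0,0,0]
  ],
  "grip": [1,1,1]
}}

```text
t: 5.8
eef_pos: [0.4579, -0.2728, 0.0637]
tool_rot: [0.692, 0.024, 0.721, 0.001]
contact_force: [-22.4, 4.6, 23.3]
gripper_width: -0.001
```

Request:
{"api": "apply_moves", "payload": {
  "travel": [
    [0,0,-1.5],
    [0,0,-2],
    [-2,0,-1],
    [-4,0,0],
    [-4,0,0],
    [-4,0,0],
    [0,0,0]
  ],
  "turn": [
    [0,0,0],
    [0,0,0],
    [0,0,0],
    [0,0,0],
    [0,0,0],
    [0,0,0],
    [0,0,0]
  ],
  "grip": [1,1,1,1,1,1,1]
}}

```text
t: 6.38
eef_pos: [0.4276, -0.2787, 0.2145]
tool_rot: [0.696, 0.022, 0.718, -0.001]
contact_force: [0.2, -0.9, -0.0]
gripper_width: 0.002
```

Run:
```python
from h import *
im=eyes.read_camera("scene")[:,:,::-1]; t=eyes.read_camera("top")[:,:,::-1]
cv2.imwrite("pics/s2.png",np.hstack([cv2.resize(i,(400,400),interpolation=cv2.INTER_CUBIC) for i in (im[80:260,110:290],t[105:265,320:480])]))
o=status.get_obs();print(o["eef_pos"],rot(o["tool_rot"]).as_matrix().round(3).tolist(),o["contact_force"])
```

```text
[ 0.42547383 -0.27631364  0.20945992] [[-0.037, 0.031, 0.999], [0.032, 0.999, -0.03], [-0.999, 0.031, -0.038]] [ 0.35876414  0.32849517 -0.89157592]
```

View pics/s2.png

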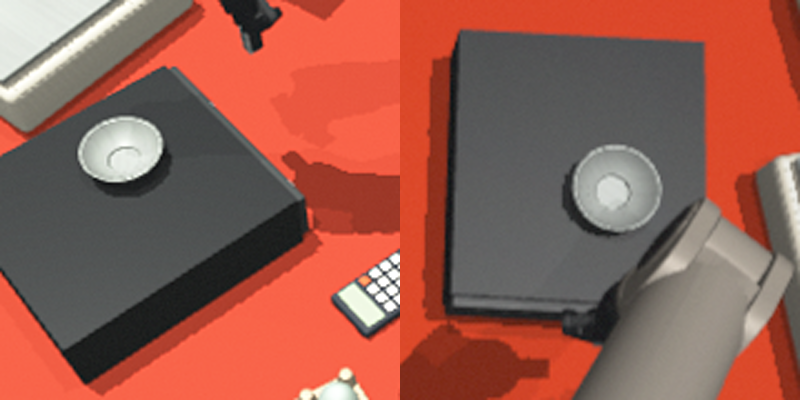

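The drawer is flush with the case and the dish is in its place. Now I level the tool and go back over the post, opening the gripper on the way.

Request:
{"api": "apply_moves", "payload": {
  "travel": [
    [-4,0,0],
    [-4,0,0.5],
    [-4,2,0.5],
    [-3,3,0.5],
    [0,4,0.5],
    [0,4,0.5],
    [0,4,0.5],
    [0,4,0.5]
  ],
  "turn": [
    [0,-0.037,-0.032],
    [0,0,0],
    [0,0,0],
    [0,0,0],
    [0,0,0],
    [0,0,0],
    [0,0,0],
    [0,0,0]
  ],
  "grip": [0,0,0,0,0,0,0,0]
}}

```text
t: 7.15
eef_pos: [0.4738, -0.0675, 0.3555]
tool_rot: [0.705, 0.015, 0.709, -0.018]
contact_force: [0.7, -0.8, 0.0]
gripper_width: 1.0
```

Request:
{"api": "apply_moves", "payload": {
  "travel": [
    [0,4,0.5],
    [0,4,0.5],
    [0,4,1],
    [0,4,1],
    [0,4,1],
    [0,4,1],
    [0,3,1],
    [0,0,0]
  ],
  "turn": [
    [0.08,0,0],
    [0.08,0,0],
    [0,0,0],
    [0,0,0],
    [0,0,0],
    [0,0,0],
    [0,0,0],
    [0,0,0]
  ],
  "grip": [0,0,0,0,0,0,0,0]
}}

```text
t: 7.82
eef_pos: [0.5764, 0.207, 0.3442]
tool_rot: [0.698, 0.069, 0.709, -0.069]
contact_force: [0.2, 0.3, 0.7]
gripper_width: 0.997
```

Run:
```python
from h import *
o=status.get_obs();print(o["eef_pos"],rot(o["tool_rot"]).as_matrix().round(3).tolist(),o["contact_force"])
```

```text
[0.57636274 0.20700672 0.34419016] [[-0.015, 0.194, 0.981], [0.001, 0.981, -0.194], [-1.0, -0.002, -0.015]] [0.20230975 0.34225481 0.73277195]
```

Request:
{"api": "apply_moves", "payload": {
  "travel": [
    [0.5,1.5,-2.3],
    [1.5,1.4,-2.2],
    [1,0,0],
    [0,0,0]
  ],
  "turn": [
    [0,-0.015,0],
    [0,0,0],
    [0,0,0],
    [0,0,0]
  ],
  "grip": [0,0,0,0]
}}

```text
t: 8.15
eef_pos: [0.537, 0.2509, 0.3065]
tool_rot: [0.702, 0.065, 0.706, -0.069]
contact_force: [-0.1, 0.1, 0.6]
gripper_width: 0.999
```

Run:
```python
from h import *
C=cam("wrist"); im=eyes.read_camera("wrist")[:,:,::-1].copy()
o=status.get_obs();p=o["eef_pos"];M=rot(o["tool_rot"]).as_matrix();print(p,M.round(3).tolist())
g=np.array([.537,.244]);y=-.2;ex=np.array([np.cos(y),np.sin(y)]);ey=np.array([-ex[1],ex[0]])
P=[[*(g+a*ex+b*ey),.228] for a,b in [(.017,.015),(.017,-.015),(-.017,-.015),(-.017,.015)]]
q=proj("wrist",P,C); print(q.round(1).tolist())
cv2.polylines(im,[q.round().astype(np.int32)],True,(255,255,255))
cv2.imwrite("pics/w1.png",cv2.resize(im[130:370,120:440],(800,600),interpolation=cv2.INTER_CUBIC))
```

```text
[0.53700749 0.25140203 0.30710177] [[-0.006, 0.189, 0.982], [-0.004, 0.982, -0.189], [-1.0, -0.005, -0.005]]
[[292.3, 252.3], [248.1, 251.8], [247.0, 204.1], [293.5, 204.7]]
```

View pics/w1.png

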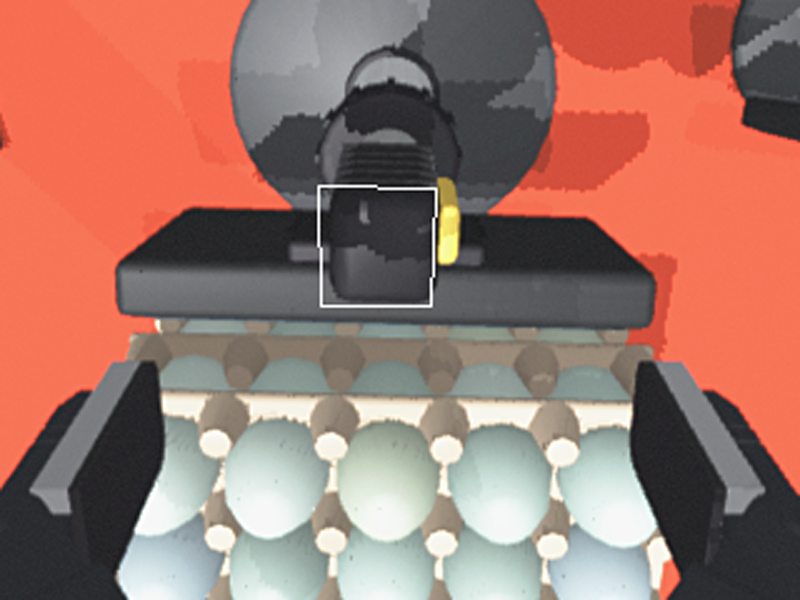

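The overlay agrees to about 2 mm with the block in the picture (crop x 332–436, yellow at 450). I shift 4 mm and go down.

Request:
{"api": "apply_moves", "payload": {
  "travel": [
    [2,-0.4,0],
    [3,0,0],
    [3,0,0],
    [2,0,0],
    [0,0,0]
  ],
  "turn": [
    [0,0,0],
    [0,0,0],
    [0,0,0],
    [0,0,0],
    [0,0,0]
  ],
  "grip": [0,0,0,0,0]
}}

```text
t: 8.62
eef_pos: [0.5418, 0.2443, 0.2066]
tool_rot: [0.704, 0.069, 0.703, -0.07]
contact_force: [-1.3, 0.0, -1.0]
gripper_width: 0.999
```

Request:
{"api": "apply_moves", "payload": {
  "travel": [
    [0.3,0.1,-0.4],
    [0,0,0],
    [0,0,0],
    [0,0,0],
    [0,0,0],
    [0,0,0]
  ],
  "turn": [
    [0,0,0],
    [0,0,0],
    [0,0,0],
    [0,0,0],
    [0,0,0],
    [0,0,0]
  ],
  "grip": [0,0.3,0.5,0.6,0.8,0.8],
  "newtons": 40
}}

```text
t: 9.12
eef_pos: [0.5419, 0.2458, 0.2094]
tool_rot: [0.706, 0.072, 0.701, -0.069]
contact_force: [0.6, 5.0, -6.5]
gripper_width: 0.348
```

Request:
{"api": "apply_moves", "payload": {
  "travel": [
    [0,0,0],
    [0,0,0],
    [0,0,0]
  ],
  "turn": [
    [0,0,0],
    [0,0,0],
    [0,0,0]
  ],
  "grip": [1,1,1]
}}

```text
t: 9.37
eef_pos: [0.5419, 0.2458, 0.2093]
tool_rot: [0.706, 0.072, 0.701, -0.07]
contact_force: [1.2, 0.6, -4.1]
gripper_width: 0.352
```

Request:
{"api": "apply_moves", "payload": {
  "travel": [
    [-0.5,0,0],
    [-0.5,0,0],
    [-0.5,0,0]
  ],
  "turn": [
    [0,0,0],
    [0,0,0],
    [0,0,0]
  ],
  "grip": [1,1,1]
}}

```text
t: 9.62
eef_pos: [0.5419, 0.2458, 0.2235]
tool_rot: [0.706, 0.072, 0.701, -0.07]
contact_force: [2.8, 1.8, -7.2]
gripper_width: 0.345
```

Request:
{"api": "apply_moves", "payload": {
  "travel": [
    [-1,0,0],
    [-1,0,0],
    [-1,0,0],
    [-1,0,0],
    [-1,0,0],
    [-1,0,0],
    [-1,0,0]
  ],
  "turn": [
    [0,0,0],
    [0,0,0],
    [0,0,0],
    [0,0,0],
    [0,0,0],
    [0,0,0],
    [0,0,0]
  ],
  "grip": [1,1,1,1,1,1,1]
}}

```text
t: 10.2
eef_pos: [0.5419, 0.2458, 0.2993]
tool_rot: [0.707, 0.072, 0.7, -0.07]
contact_force: [4.6, 3.8, -8.5]
gripper_width: 0.345
```

Request:
{"api": "apply_moves", "payload": {
  "travel": [
    [-0.7,0,0],
    [-0.5,0,0],
    [-0.5,0,0],
    [0,0,0]
  ],
  "turn": [
    [0,0,0],
    [0,0,0],
    [0,0,0],
    [0,0,0]
  ],
  "grip": [1,1,1,1]
}}

```text
t: 10.53
eef_pos: [0.5413, 0.2459, 0.3096]
tool_rot: [0.706, 0.071, 0.701, -0.072]
contact_force: [3.5, 2.6, -3.2]
gripper_width: 0.345
```

Request:
{"api": "apply_moves", "payload": {
  "travel": [
    [-0.4,0,0],
    [-0.4,0,0]
  ],
  "turn": [
    [0,0,0],
    [0,0,0]
  ],
  "grip": [1,1]
}}

```text
t: 10.7
eef_pos: [0.5411, 0.2459, 0.3111]
tool_rot: [0.706, 0.07, 0.701, -0.074]
contact_force: [17.7, 8.8, -43.2]
gripper_width: 0.343
```

Run:
```python
from h import *
w=eyes.read_camera("wrist")[:,:,::-1]; im=eyes.read_camera("scene")[:,:,::-1]
cv2.imwrite("pics/fin.png",np.hstack([cv2.resize(i,(400,400),interpolation=cv2.INTER_CUBIC) for i in (im[80:420,80:420],w[60:400,110:450])]))
o=status.get_obs();print(o["eef_pos"],o["contact_force"],o["gripper_width"])
for n in ["calculator","coin_dish"]:
    for r in eyes.masks_of(n,"scene")[:1]: print(n,r["rect"])
```

```text
[0.54114559 0.24584639 0.31103158] [ 14.14545303   6.56134543 -34.15222918] 0.3490176152234365
calculator [257.2, 191.4, 312.7, 232.3]
coin_dish [147.5, 134.0, 183.2, 161.9]
```

View pics/fin.png

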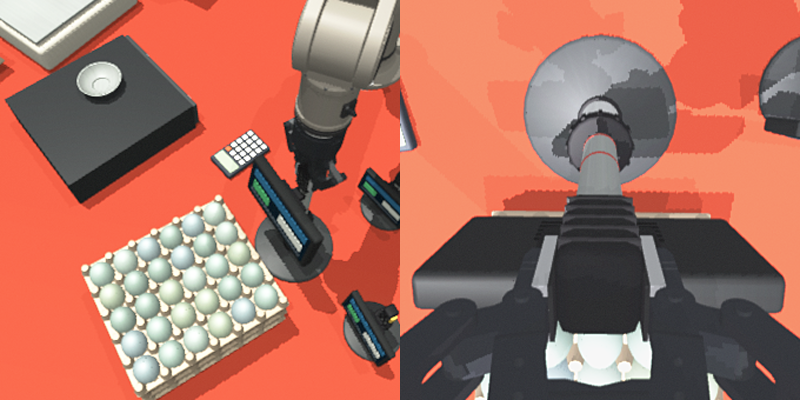

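Request:
{"api": "apply_moves", "payload": {
  "travel": [
    [0,0,0],
    [-0.1,0,0],
    [-0.1,0,0]
  ],
  "turn": [
    [0,0,0],
    [0,0,0],
    [0,0,0]
  ],
  "grip": [1,1,1],
  "newtons": 60
}}

```text
t: 11.15
eef_pos: [0.5412, 0.2459, 0.311]
tool_rot: [0.705, 0.071, 0.702, -0.075]
contact_force: [6.4, 4.1, -17.5]
gripper_width: 0.347
```

```bash
python3 -c "
from h import *
print(bot.hand_in()); o=status.get_obs(); print(o['eef_pos'],o['contact_force'],o['gripper_width'])"
```

```text
the job is handed in; nothing more can be done
None
the job is handed in; nothing more can be done
```

The drawer is home and the display is held at its topmost stop with the button squeezed in. I handed the job in at about 11 s of the 51 s allowed.

- **Drawer:** I pushed it until it hit a firm stop, with about 22 N on the push. The pictures afterwards show the panel flush with the case and the coin dish in place.
- **Display:** I gripped the handgrip across its y axis, with the button on the +y side. The jaws closed to about 29–30 mm. That is roughly 1 mm under the 31 mm expected for a fully pressed button, so it is within reading error. The post slid freely at 7–8 N, which confirms the lock was released.
- **Second stop:** The tool rose 100 mm and then met a firm end. One red ring is clearly out of the collar in the wrist view, and I think the second is at the collar's edge. My last extra pull peaked at about 43 N and the tool crept up 1.5 mm. I then eased to about 17 N of upward pull with 60 N of grip.
- **Left in place:** The calculator and coin dish match their starting positions to within about 3 pixels, which is detector noise. For the egg trays, I only judged by eye from the final picture that they hadn't moved.

I couldn't read the button and mast joints directly. I also couldn't read the state after handing in, because the station refused further calls.

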